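Clamp a power module in the bench holder with its star wheel

TASK

Pick up the small finned power module, set it down gently on the bed of the holder, centred between the two jaws, with its long side running from jaw to jaw, and let go of it. Then close the sliding jaw by turning the star wheel clockwise, pushing one spoke after another with the side of the shut gripper, until the module is gripped firmly against the fixed jaw; stop as soon as the wheel turns clearly stiff, because the module must not be crushed. Do not push the jaw itself, leave the other things alone, and move the gripper clear at the end.

Things in the scene. Friction and masses are not known exactly. Their poses are not given: they have to be found in the camera images.
- holder: Grey holder fixed on the bench, bed 100 x 345 mm, its top 20 mm above the bench. Origin at bench height; y: clamping direction, from fixed jaw to wheel; x across. The fixed jaw's face (60 mm wide, top 50 mm up) stands at y -110 mm, give or take 4 mm: its setting differs each time. A gear box (top 50 mm up, y +45 to +195 mm, x -65 to +65) carries the wheel, axis at x 0, y +118.
- jaw: Sliding steel jaw with a hard rubber face (12 N/mm), 60 mm wide (x), 28 mm thick (y), top 50 mm above the bench; holder's axes. Origin: bench height, mid-width, in the plane of its clamping face, which looks to -y at the fixed jaw. The gap between the jaws starts at 88 to 112 mm. It moves only with the wheel. Squeezing the module with about 15 N is right, over 30 N crushes it.
- hood (a point): Middle of the outer edge (holder's axes, at y +94 mm) of the hood's roof, on its top, 106 mm above the bench. The roof is 8 mm thick, 62 mm deep (towards -y), 170 mm wide (x) and covers the jaw side of the wheel. The wheel's outer side, beyond this edge (+y), is open from above.
- wheel_hub (a point): Star wheel's centre, on its vertical axis, mid-height of its spokes, 78 mm above the bench. Black hub 36 mm wide, top 15 mm above this point. Five round steel spokes, 10 mm thick, 72 degrees apart, reach 75 mm from the axis and end in 15 mm black balls. The frame turns with the wheel, z up: one spoke lies along its +x. Spoke undersides are 23 mm above the gear box.
- wheel (a joint): Wheel angle, rad, grows clockwise from above; closes the jaw 12 mm per rad; jaw face at holder y 0 when 0; stop at 4.6. Drag of 0.12 N m (2.7 N at 45 mm) while turning, then stiffens as the jaw bears: + 0.012 N m per N of squeeze. 0.30 N m (7 N at 45 mm), read while turning (at rest drag hides it), is well clamped; 0.48 crushes. Stays where left, holding up to 9 N of squeeze.
- module_mid (a point): Centre (18 mm above its underside) of the loose power module: black case with a plain aluminium heat sink on top, its fins running along y. 46 mm wide (x), 70 mm long (y), 36 mm high, about 0.25 kg. To be gripped across its 46 mm width and clamped over its 70 mm length.
- module: The same power module; origin at the centre of its underside, same axes.
- bottle: Bystander: small amber flux bottle standing near the holder, 34 mm wide, 75 mm high; origin at the centre of its foot.
- spool: Bystander: grey solder spool lying flat near the holder, 56 mm wide, 32 mm high; origin at the centre of its underside.
- driver: Bystander: black-handled screwdriver lying on the bench, 160 mm long; its x runs along it.
Things that resemble listed ones, but are neither listed nor needed, are in the scene too. Leave any blue, pink or red look-alike of the module alone.

How it is judged:
By the outcome, as a careful person would: the job done as asked, in the order asked, and still so for the second after the job is handed in, with the robot touching nothing.
It also fails if it takes over 72 s, if anything falls off the work surface, if the arm or the gripper's body presses on something with over 40 N, if the wrist force passes 120 N, or if a joint passes its speed limit or range.

ROBOT

A 6-joint arm with a two-finger parallel gripper is mounted at the origin on the work surface. World frame = base frame: x ahead of the robot, y to its left, z up, the work surface at z = 0. Lengths are in m, angles in rad, forces in N, time in s.
With the tool pointing down it reaches from about 0.425 to 1.125 m from the base axis. Payload 14.9 kg.
Tool frame: the origin (TCP) lies midway between the tips of the shut fingers; the grasp point (between the pads) lies 19 mm behind it; z points along the fingers, y is the line along which they close (so a half turn about z gives the same grasp; the last joint's range is limited). The gripper opens to 91 mm and grips with 3 to 60 N. Pads are 32 mm wide; open, the fingers measure 118 mm over their backs; the gripper's body (76 mm by 178 mm) begins 60 mm behind the grasp point.
Start: joints at [-1.173, 0.379, 1.734, -0, 1.028, -0.033], TCP at [0.292, -0.636, 0.214] pointing down, gripper open.
Joint ranges: [-2.77, 2.77], [-0.74, 2.19], [0, 2.66], [-1.06, 4.2], [0.31, 2.87], [-3.08, 3.08]. Speed limits (rad/s): [1.89, 1.89, 2.39, 3.14, 3.14, 3.14].

INTERFACE

Orientations are given as a unit quaternion [w, x, y, z].
In Python, from bench import robot, imaging gives the robot as it stands.
- The arm moves only by the tool jog_arm, never from a script. Its argument "targets" is one flat list of numbers, 6 for each row, row after row: the shift along the tool's x, y, z in mm, then the turn, a rotation vector about the tool's x, y, z in rad. In form: [x, y, z, rx, ry, rz, x, y, z, rx, ry, rz, ...]. A call has 1 to 8 rows; each row is the pose to reach, as a shift and turn from the pose commanded when the call began, along the tool's axes at that moment; what a row does not reach only later rows make up. A row lasts 1/10 s, in which the tool goes at most 50 mm and 8.59 degrees, less where a joint would pass 70% of its speed; a pose out of reach is approached as far as the arm can. A call with a gripper value outside its range is refused whole. "hand" is the closure, from -1 (fully open) to 1 (shut), set as the call begins (left out, the last holds). The fingers move at their own pace and stop on an object; "grip_force" is the grip in N (left out, the last holds). Time passes only in rows, so rows that repeat a pose let the fingers close. It gives the time, the measured TCP pose, the force, the opening and the grip force at its end, in the units of the state.
- robot.observe(): the state, without advancing time (a new reading comes with each control period).
- imaging.capture(name): name is "scene" or "top"; returns a dict with "color" (400x640x3 uint8, red, green, blue), "camera_matrix" (3x3 intrinsics, pixels), "k1" (the pictures are not rectified: a ray, as slopes to the right and down, at radius r is drawn at 1 + k1 r^2 times it, then the intrinsics apply), "rvec" (rotation vector, rad) and "tvec" (3), from world to camera coordinates, as OpenCV has them. Camera axes: x right, y down, z forward; pixel columns grow to the right and rows downward; lengths in m; the calibration is good to about 2 mm. A picture is of the moment at which its call begins. There is no depth.
- robot.finish_job(): hands the job in; it is judged then, once.
The state is a dict: "time": time; "joint_positions": joint angles; "dq": joint speeds; "joint_torque": joint torques, N m; "tool_pos": TCP position; "orientation": TCP orientation; "contact_force": force on the tool from outside, world axes, zero at the start; "torque": the same for the moment, N m; "opening": opening from 0.0 (shut) to 1.0 (fully open); "grasp_force": force on a finger pad.
Only numpy, scipy, OpenCV 4.12 (cv2) and the standard library are available. Lean on these libraries where they do the work, as an engineer would, in place of code of your own. Each camera call takes 0.05 s, during which the arm holds its last target. There are 200 camera calls.

## Working session

There is one attempt and no reset: what is moved stays moved. The work goes in short steps, Python scripts to look and compute and a tool call to move; the robot and the scene stay as the last step left them, time stands still between calls to the robot, and variables do not carry over. Pictures are saved under pics/ and viewed, at most 10 in all, crops included, and the job is handed in when it is done.

Besides the shell and the picture viewer there is one more tool, called as name(argument=value, ...), one argument or row to a line, values as JSON. jog_arm: Moves the arm, as the interface text tells. Its arguments: {"type":"object","properties":{"targets":{"type":"array"},"hand":{"type":"number"},"grip_force":{"type":"number"}},"required":["targets"]}

```bash
mkdir -p pics; ls
cat > h.py <<'E'
import numpy as np, cv2
from bench import robot, imaging
from scipy.spatial.transform import Rotation as R
def cap(n):
    return imaging.capture(n)
def ray(c,px):
    K=np.array(c["camera_matrix"],float);k1=c["k1"]
    q=np.linalg.inv(K)@[px[0],px[1],1]; d=q[:2]; rd=np.hypot(*d); r=rd
    for _ in range(50): r=rd/(1+k1*r*r)
    d=d*(r/rd if rd>0 else 1)
    Rm=R.from_rotvec(np.ravel(c["rvec"])).as_matrix(); t=np.ravel(c["tvec"])
    return -Rm.T@t, Rm.T@np.array([d[0],d[1],1])
def onz(c,px,z):
    o,d=ray(c,px); return o+d*(z-o[2])/d[2]
def proj(c,P):
    Rm=R.from_rotvec(np.ravel(c["rvec"])).as_matrix(); p=Rm@np.asarray(P)+np.ravel(c["tvec"])
    s=p[:2]/p[2]; s=s*(1+c["k1"]*(s@s)); K=np.array(c["camera_matrix"]); return (K@[s[0],s[1],1])[:2]
def two(c1,p1,c2,p2):
    o1,d1=ray(c1,p1);o2,d2=ray(c2,p2)
    s=np.linalg.lstsq(np.c_[d1,-d2],o2-o1,rcond=None)[0]
    a=o1+d1*s[0];b=o2+d2*s[1]; return (a+b)/2,np.linalg.norm(a-b)
def save(c,f,box=None,sc=1):
    im=c["color"]
    if box: im=im[box[1]:box[3],box[0]:box[2]]
    cv2.imwrite("pics/"+f,cv2.resize(im[:,:,::-1],None,fx=sc,fy=sc,interpolation=cv2.INTER_CUBIC))
E
python3 - <<'E'
from h import *
import pickle
for n in("scene","top"):
    c=cap(n); save(c,n+"1.png",sc=1.25); pickle.dump(c,open(n+"1.pkl","wb"))
    print(n,c["k1"],ray(c,(320,200)))
s=robot.observe();print(s)
E
```

```text
pics
scene -0.04719851980508482 (array([1.15827917, 0.31851291, 0.66112622]), array([-0.62665927, -0.50461961, -0.59396273]))
top -0.07969181299155009 (array([ 0.35305072, -0.19997798,  0.99713111]), array([ 0.18638475, -0.00172768, -0.98252073]))
{'time': 0.1, 'joint_positions': array([-1.17330900e+00,  3.79365113e-01,  1.73470171e+00, -8.14704049e-06,
        1.02850733e+00, -3.32968474e-02]), 'dq': array([ 0.00072709, -0.00029814, -0.00050608,  0.00224919,  0.00191307,
       -0.00143952]), 'joint_torque': array([ 2.29319267e-03, -7.65037394e+01, -4.35291016e+01,  6.52458449e-02,
        3.99467850e-02, -1.61636268e-05]), 'tool_pos': array([ 0.29216924, -0.63572933,  0.2133578 ]), 'orientation': array([-4.82006752e-04,  9.76892101e-01,  2.13732500e-01, -9.23009996e-05]), 'contact_force': array([ 0.22799676, -0.323627  ,  0.25434916]), 'torque': array([-0.04674921,  0.03035258, -0.02544934]), 'grasp_force': 0.0, 'opening': 0.9990970811911364}
```

View pics/scene1.png

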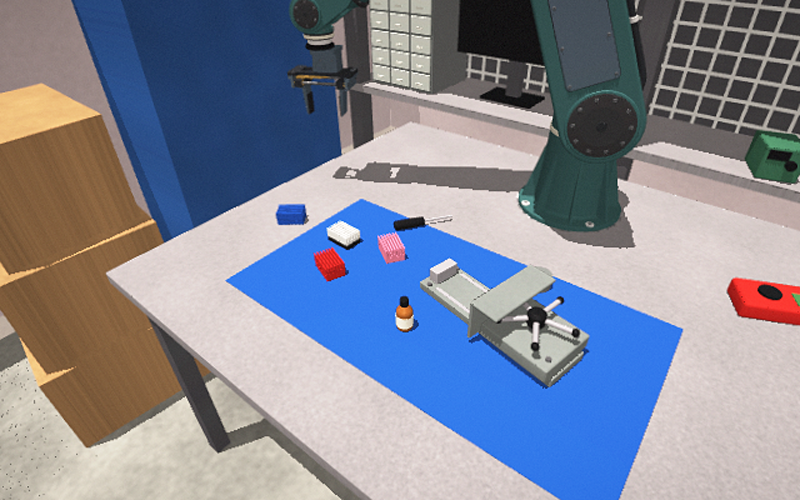

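View pics/top1.png

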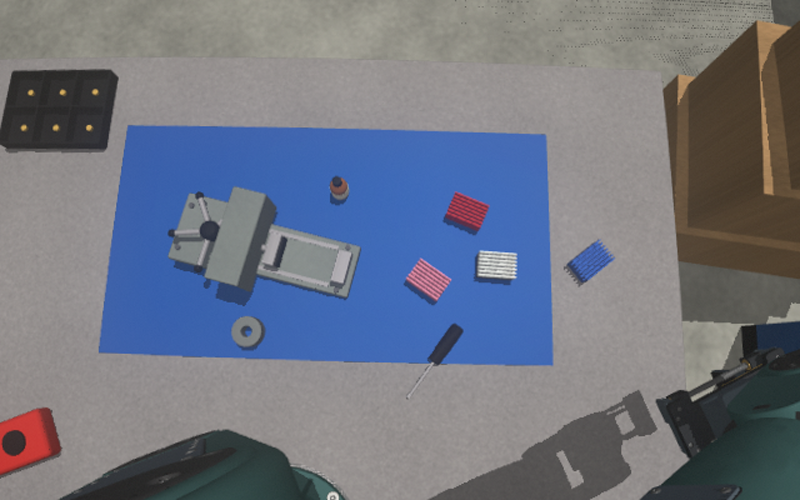

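The candidates for the module, in 800x500 top-picture pixels, are white/aluminium at (497,266), red (466,211), pink (428,280) and blue (590,261). I choose the aluminium one; in the scene view it's at (344,234) with a black case below. The holder is at (265,245), with its wheel hub at about (209,230), the bottle at (339,188), the spool at (247,332) and the driver at (435,360). Next I'll check close crops.

Run:
```python
from h import *
import pickle
c=pickle.load(open("top1.pkl","rb")); s=pickle.load(open("scene1.pkl","rb"))
a=cv2.resize(c["color"][140:250,125:295],None,fx=4.7,fy=4.7,interpolation=cv2.INTER_CUBIC)
cv2.imwrite("pics/holder_top.png",a[:,:,::-1])
m1=cv2.resize(c["color"][185:240,365:430],(390,330),interpolation=cv2.INTER_CUBIC)
m2=cv2.resize(s["color"][165:220,245:310],(390,330),interpolation=cv2.INTER_CUBIC)
cv2.imwrite("pics/mod.png",np.hstack([m1,m2])[:,:,::-1])
hsv=cv2.cvtColor(c["color"],cv2.COLOR_RGB2HSV)
m=np.zeros(hsv.shape[:2],np.uint8); sub=hsv[185:240,370:425]
m[185:240,370:425]=(sub[...,1]<60)*255
m=cv2.morphologyEx(m,cv2.MORPH_CLOSE,np.ones((3,3)))
cs,_=cv2.findContours(m,cv2.RETR_EXTERNAL,cv2.CHAIN_APPROX_NONE)
k=max(cs,key=cv2.contourArea); print(cv2.boundingRect(k))
W=np.array([onz(c,p[0],.036)[:2] for p in k],np.float32)*1000
print(cv2.minAreaRect(W), cv2.boxPoints(cv2.minAreaRect(W)))
```

```text
(381, 201, 32, 23)
((512.3978271484375, -380.3429870605469), (72.91958618164062, 50.5853157043457), 86.946044921875) [[ 485.19864 -415.4035 ]
 [ 535.7121  -418.0985 ]
 [ 539.59705 -345.28247]
 [ 489.08356 -342.58746]]
```

View pics/holder_top.png

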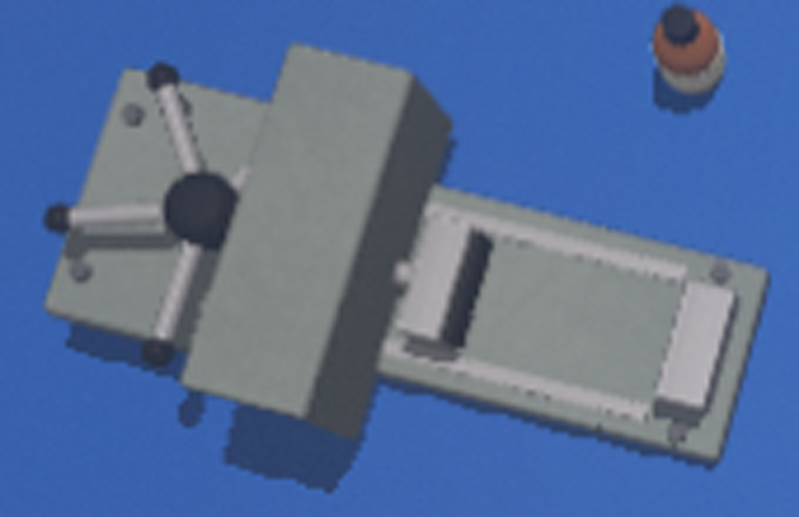

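View pics/mod.png

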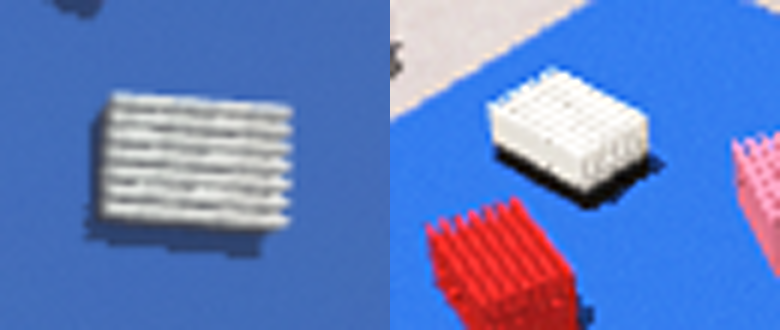

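The crops confirm the choice: the aluminium module sits on a black case (top-crop centre about (200,160)), with its fins along the long side. The holder crop shows the hub at (200,208), hood corners (292,43),(410,72),(305,417),(182,383), the fixed jaw's top face edge (687,283)-(657,402) and the sliding jaw's (472,232)-(440,340). I'll turn these into world points.

```bash
cat > m1.py <<'E'
from h import *
import pickle
np.set_printoptions(precision=4,suppress=True)
c=pickle.load(open("top1.pkl","rb"))
H=lambda p,z: onz(c,(p[0]/4.7+125-.4,p[1]/4.7+140-.4),z)[:2]
M=lambda p,z: onz(c,(p[0]/6+365-.4,p[1]/6+185-.4),z)[:2]
mc=np.array([M(p,.036) for p in[(112,92),(293,105),(290,228),(106,218)]])
print("module",mc.mean(0),np.linalg.norm(np.roll(mc,-1,0)-mc,axis=1)); d=mc[0]+mc[3]-mc[1]-mc[2]; print("ang",np.degrees(np.arctan2(*d[::-1])))
pts=dict(bedRT=((768,270),.02),bedRB=((717,463),.02),fjT=((687,283),.05),fjB=((657,402),.05),jT=((472,232),.05),jB=((440,340),.05),hoT=((292,43),.106),hoB=((182,383),.106),hiT=((410,72),.106),hiB=((305,417),.106),gT=((125,70),.05),gB=((47,308),.05),hub=((200,208),.093))
for b in [((162,76),.078),((57,217),.078),((157,352),.078)]: pts["ball%d"%b[0][0]]=b
W={k:H(*v) for k,v in pts.items()}
loc={"bedRT":(50,-150),"bedRB":(-50,-150),"hoT":(85,94),"hoB":(-85,94),"hiT":(85,32),"hiB":(-85,32),"gT":(65,195),"gB":(-65,195),"hub":(0,118)}
A=np.array([loc[k] for k in loc])/1e3;B=np.array([W[k] for k in loc])
use=[i for i,k in enumerate(loc) if not k.startswith("bed")]
def fit(A,B):
    a=A-A.mean(0);b=B-B.mean(0);th=np.arctan2((a[:,0]*b[:,1]-a[:,1]*b[:,0]).sum(),(a*b).sum())
    Rm=np.array([[np.cos(th),-np.sin(th)],[np.sin(th),np.cos(th)]]);return th,Rm,B.mean(0)-Rm@A.mean(0)
th,Rm,t=fit(A[use],B[use]);print("holder",t,np.degrees(th))
for k in W: print(k,W[k],((W[k]-t)@Rm*1e3).round(1),loc.get(k))
E
python3 m1.py
```

```text
module [ 0.5133 -0.3833] [0.0709 0.0483 0.0714 0.0495]
ang 87.78475854759385
holder [0.5277 0.0235] -12.614345736960292
bedRT [ 0.5435 -0.126 ] [  48.1 -142.5] (50, -150)
bedRB [ 0.4459 -0.1046] [ -51.9 -142.9] (-50, -150)
fjT [ 0.5302 -0.0891] [  27.  -109.4] None
fjB [ 0.4716 -0.0774] [ -32.7 -110.7] None
jT [0.5528 0.0175] [25.8 -0.4] None
jB [0.499  0.0295] [-29.4  -0.5] None
hoT [0.6299 0.0966] [83.7 93.6] (85, 94)
hoB [0.4672 0.1334] [-83.  94.] (-85, 94)
hiT [0.6169 0.0393] [83.6 34.9] (85, 32)
hiB [0.4533 0.0752] [-83.9  34.2] (-85, 32)
gT [0.6314 0.199 ] [ 62.8 193.8] (65, 195)
gB [0.5094 0.2254] [-61.9 193. ] (-65, 195)
hub [0.552  0.1376] [ -1.2 116.6] (0, 118)
ball162 [0.6205 0.1685] [ 58.9 161.7] None
ball57 [0.5492 0.2128] [-20.4 189.4] None
ball157 [0.4852 0.1573] [-70.7 121.2] None
```

```bash
cat >> h.py <<'E'
def go(P,yaw,n=8):
    """rows (tool frame mm / rad) from the present pose to TCP P, tool x at yaw deg, tool down"""
    s=robot.observe(); q=s["orientation"]; R0=R.from_quat([q[1],q[2],q[3],q[0]])
    y=np.radians(yaw); Rt=R.from_matrix(np.array([[np.cos(y),np.sin(y),0],[np.sin(y),-np.cos(y),0],[0,0,-1]]))
    d=R0.inv().apply(np.array(P)-s["tool_pos"])*1e3; r=(R0.inv()*Rt).as_rotvec()
    print("t",s["time"],"pos",s["tool_pos"].round(4),"d",d.round(1),"r",r.round(4),"F",s["contact_force"].round(1))
HO=np.array([.5262,.0238]); HA=np.radians(-12.5)
def hw(x,y):  # holder mm -> world
    return HO+np.array([[np.cos(HA),-np.sin(HA)],[np.sin(HA),np.cos(HA)]])@np.array([x,y])/1e3
E
python3 -c "
from h import *
go([.513,-.383,.10],87.8)
print(hw(0,-55),hw(0,118))"
```

```text
t 0.1 pos [ 0.2922 -0.6357  0.2134] d [ 306.2 -137.3  113.5] r [-9.0000e-04 -6.0000e-04 -1.1016e+00] F [ 0.2 -0.3  0.3]
[ 0.51429582 -0.02989628] [0.55173987 0.13900293]
```

jog_arm(
  targets=[40, -18, 15, 0, 0, -0.14, 80, -36, 30, 0, 0, -0.28, 120, -54, 45, 0, 0, -0.42, 160, -72, 60, 0, 0, -0.56, 200, -90, 75, 0, 0, -0.7, 240, -108, 90, 0, 0, -0.84, 275, -123, 102, 0, 0, -0.98, 306, -137, 113, 0, 0, -1.1],
  hand=-0.45,
)

```text
time: 0.9
tool_pos: [0.514, -0.382, 0.1001]
orientation: [-0.0, 0.719, 0.695, -0.0]
contact_force: [0.5, 0.4, 1.0]
opening: 0.726
grasp_force: 0.0
```

jog_arm(
  targets=[0, 0, 0, 0, 0, 0, 0, 0, 0, 0, 0, 0],
)

```text
time: 1.1
tool_pos: [0.5132, -0.3832, 0.1005]
orientation: [-0.0, 0.721, 0.693, -0.0]
contact_force: [-0.8, -0.1, 0.5]
opening: 0.726
grasp_force: 0.0
```

Run:
```python
from h import *
go([.513,-.383,.007],87.8)
c=cap("scene"); d=cap("top")
a=cv2.resize(c["color"][120:240,220:340],(480,480)); b=cv2.resize(d["color"][160:240,340:430],(300,267))
o=np.zeros((480,790,3),np.uint8); o[:,:480]=a; o[:267,490:]=b
cv2.imwrite("pics/above.png",o[:,:,::-1]); print(robot.observe()["opening"])
```

```text
t 1.1 pos [ 0.5132 -0.3832  0.1005] d [ 0.2 -0.2 93.5] r [-0.0007 -0.0004 -0.0013] F [-0.8 -0.1  0.5]
0.7279082707400178
```

View pics/above.png

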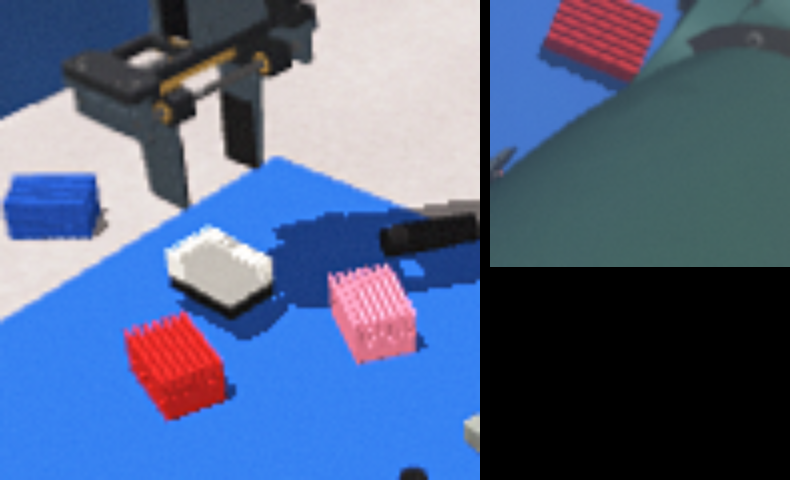

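The open gripper is above the aluminium module, with fingertips at crop (180,200) and (250,160) and the module top at (220,258). I'll check the position against this second view.

Run:
```python
from h import *
import pickle
c=pickle.load(open("scene1.pkl","rb"))
# corners of module top from mod.png right half (6x, offset 245,165): back-left,top,right,front
for p in [(492,103),(553,70),(650,118),(583,152)]:
    print(onz(c,((p[0]-390)/6+245-.4,p[1]/6+165-.4),.036))
```

```text
[ 0.5330341  -0.41685646  0.036     ]
[ 0.49118529 -0.41365838  0.036     ]
[ 0.49406475 -0.34165812  0.036     ]
[ 0.53693564 -0.34802612  0.036     ]
```

The scene view gives (0.514,-0.380), which agrees. Descending and gripping.

jog_arm(
  targets=[1, 0, 20, 0, 0, 0, 2, 0, 40, 0, 0, 0, 2, 0, 60, 0, 0, 0, 2, 0, 75, 0, 0, 0, 2, 0, 85, 0, 0, 0, 2, 0, 92, 0, 0, 0, 2, 0, 92, 0, 0, 0],
)

```text
time: 1.9
tool_pos: [0.5129, -0.3818, 0.0084]
orientation: [-0.0, 0.721, 0.693, -0.0]
contact_force: [-1.1, 0.3, 0.6]
opening: 0.726
grasp_force: 0.0
```

jog_arm(
  targets=[0, 0, 0, 0, 0, 0, 0, 0, 0, 0, 0, 0, 0, 0, 0, 0, 0, 0, 0, 0, 0, 0, 0, 0, 0, 0, 0, 0, 0, 0, 0, 0, 0, 0, 0, 0],
  hand=1,
  grip_force=20,
)

```text
time: 2.5
tool_pos: [0.5136, -0.382, 0.0096]
orientation: [0.0, 0.721, 0.693, 0.0]
contact_force: [-1.7, 0.7, 7.3]
opening: 0.498
grasp_force: 19.9
```

jog_arm(
  targets=[0, 0, -5, 0, 0, 0, 0, 0, -15, 0, 0, 0, 0, 0, -30, 0, 0, 0, 0, 0, -50, 0, 0, 0, 0, 0, -70, 0, 0, 0, 0, 0, -95, 0, 0, 0, 0, 0, -110, 0, 0, 0, 0, 0, -110, 0, 0, 0],
)

```text
time: 3.3
tool_pos: [0.5143, -0.3826, 0.1217]
orientation: [0.002, 0.721, 0.693, 0.0]
contact_force: [1.2, -0.5, -2.6]
opening: 0.503
grasp_force: 19.9
```

Run:
```python
from h import *
P=hw(0,-55); go([*P,.115],77.5); print(robot.observe()["grasp_force"])
```

```text
t 3.3 pos [ 0.5143 -0.3826  0.1217] d [352.5 -14.1   5.9] r [0.0034 0.0021 0.1782] F [ 1.2 -0.5 -2.6]
19.921400249004364
```

jog_arm(
  targets=[10, 0, 0, 0, 0, 0.01, 30, -1, 0, 0, 0, 0.03, 55, -2, 0, 0, 0, 0.05, 85, -4, 0, 0, 0, 0.08, 115, -5, 0, 0, 0, 0.1, 145, -6, 0, 0, 0, 0.12, 175, -7, 0, 0, 0, 0.15, 205, -8, 0, 0, 0, 0.178],
)

```text
time: 4.1
tool_pos: [0.5122, -0.1746, 0.1176]
orientation: [-0.001, 0.78, 0.625, -0.001]
contact_force: [1.0, -1.0, -2.1]
opening: 0.505
grasp_force: 19.9
```

Run:
```python
from h import *
P=hw(0,-55); go([*P,.115],77.5)
```

```text
t 4.1 pos [ 0.5122 -0.1746  0.1176] d [141.7 -29.5   2.7] r [-0.0022 -0.0004 -0.0016] F [ 1.  -1.  -2.1]
```

jog_arm(
  targets=[25, -5, 0, 0, 0, 0, 50, -10, 0, 0, 0, 0, 75, -16, 0, 0, 0, 0, 100, -21, 0, 0, 0, 0, 120, -25, 0, 0, 0, 0, 135, -28, 0, 0, 0, 0, 142, -29, 0, 0, 0, 0, 142, -29, 0, 0, 0, 0],
)

```text
time: 4.9
tool_pos: [0.5156, -0.0311, 0.1185]
orientation: [-0.0, 0.78, 0.626, -0.0]
contact_force: [0.9, -0.3, -1.8]
opening: 0.504
grasp_force: 19.9
```

Run:
```python
from h import *
P=hw(0,-55); go([*P,.029],77.5)
c=cap("scene"); save(c,"overbed.png",(310,150,490,310),3.5)
```

```text
t 4.9 pos [ 0.5156 -0.0311  0.1185] d [ 0.9 -1.5 89.5] r [-0.0007  0.0001  0.0011] F [ 0.9 -0.3 -1.8]
```

View pics/overbed.png

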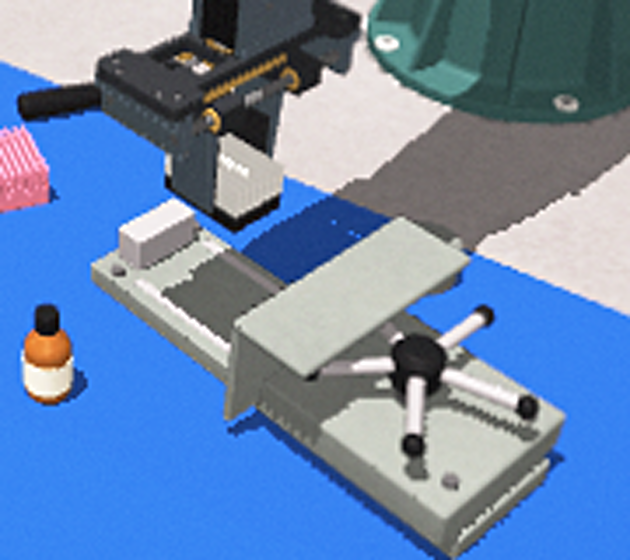

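The module hangs level in the gripper (crop 250,185) above the bed. The hub top is at about (418,352), and spoke balls show at (485,315), (527,408) and (413,445). I'll check the holder against this view.

Run:
```python
from h import *
import pickle
c=pickle.load(open("scene1.pkl","rb"))
Rm=np.array([[np.cos(HA),-np.sin(HA)],[np.sin(HA),np.cos(HA)]])
for n,p,z in [("hub",(418,350),.093),("ball",(485,315),.078),("ball",(527,408),.078),("ball",(413,445),.078),("fjL",(122,237),.05),("fjR",(176,200),.05),("fjRf",(194,212),.05),("fjLf",(141,248),.05),("hoodout",(300,376),.106),("hoodout2",(470,258),.106),("bed",(92,265),.02)]:
    w=onz(c,(p[0]/3.5+310-.4,p[1]/3.5+150-.4),z)[:2]; print(n,w.round(4),((w-HO)@Rm*1e3).round(1))
```

```text
hub [0.559  0.1427] [  6.3 123.1]
ball [0.4852 0.1598] [-69.5 123.9]
ball [0.5501 0.2138] [-17.8 190.7]
ball [0.6202 0.1702] [ 60.  163.3]
fjL [ 0.5352 -0.1012] [  35.9 -120.1]
fjR [ 0.4721 -0.0938] [ -27.4 -126.5]
fjRf [ 0.4765 -0.0743] [ -27.3 -106.5]
fjLf [ 0.5373 -0.0824] [  33.8 -101.3]
hoodout [0.6363 0.0992] [91.1 97.5]
hoodout2 [0.4698 0.1372] [-79.6  98.5]
bed [ 0.5466 -0.1207] [  51.1 -136.6]
```

The two views agree within about 3 mm. Averaged, the wheel axis is about (1.5, 121) in my frame and the jaw middle is at y -53, so I'll shift 3 mm along tool x and lower.

jog_arm(
  targets=[1, 0, 20, 0, 0, 0, 2, 0, 40, 0, 0, 0, 3, 0, 60, 0, 0, 0, 3, 0, 75, 0, 0, 0, 3, 0, 82, 0, 0, 0, 3, 0, 85, 0, 0, 0, 3, 0, 85, 0, 0, 0],
)

```text
time: 5.65
tool_pos: [0.5166, -0.029, 0.034]
orientation: [0.0, 0.78, 0.626, 0.0]
contact_force: [-0.2, 0.8, -1.3]
opening: 0.504
grasp_force: 19.9
```

jog_arm(
  targets=[0, 0, 1, 0, 0, 0, 0, 0, 2, 0, 0, 0, 0, 0, 2, 0, 0, 0],
)

```text
time: 5.95
tool_pos: [0.5167, -0.0288, 0.0323]
orientation: [0.0, 0.78, 0.626, 0.0]
contact_force: [0.5, 0.3, -1.2]
opening: 0.503
grasp_force: 19.9
```

jog_arm(
  targets=[0, 0, 1, 0, 0, 0, 0, 0, 2, 0, 0, 0, 0, 0, 2, 0, 0, 0],
)

```text
time: 6.25
tool_pos: [0.5164, -0.0288, 0.0298]
orientation: [-0.0, 0.78, 0.626, -0.0]
contact_force: [0.6, -0.4, -1.8]
opening: 0.505
grasp_force: 19.9
```

jog_arm(
  targets=[0, 0, 1, 0, 0, 0, 0, 0, 1, 0, 0, 0],
)

```text
time: 6.45
tool_pos: [0.5166, -0.0288, 0.0294]
orientation: [-0.0, 0.78, 0.626, -0.0]
contact_force: [-5.0, 0.3, 10.6]
opening: 0.502
grasp_force: 20.0
```

The module is down, with light contact. Releasing and rising.

jog_arm(
  targets=[0, 0, 0, 0, 0, 0, 0, 0, 0, 0, 0, 0, 0, 0, 0, 0, 0, 0, 0, 0, 0, 0, 0, 0, 0, 0, 0, 0, 0, 0],
  hand=-0.35,
)

```text
time: 6.95
tool_pos: [0.5165, -0.0288, 0.0289]
orientation: [-0.0, 0.78, 0.626, -0.0]
contact_force: [-0.3, -0.1, -0.2]
opening: 0.675
grasp_force: 0.0
```

jog_arm(
  targets=[0, 0, -5, 0, 0, 0, 0, 0, -15, 0, 0, 0, 0, 0, -35, 0, 0, 0, 0, 0, -60, 0, 0, 0, 0, 0, -85, 0, 0, 0, 0, 0, -110, 0, 0, 0, 0, 0, -135, 0, 0, 0, 0, 0, -150, 0, 0, 0],
)

```text
time: 7.75
tool_pos: [0.5171, -0.0288, 0.1817]
orientation: [0.001, 0.78, 0.626, 0.001]
contact_force: [0.1, -0.5, 0.1]
opening: 0.677
grasp_force: 0.0
```

Run:
```python
from h import *
import pickle
C=HO+ (hw(1.6,121.5)-HO); print("axis",C)
a=np.radians(143); q=hw(1.6+52*np.cos(a),121.5+52*np.sin(a)); print("above",q)
go([*q,.18],77.5)
c=cap("scene"); save(c,"placed.png",(310,150,490,310),3.5); pickle.dump(c,open("s2.pkl","wb"))
```

```text
axis [0.55405949 0.14207366]
above [0.52028819 0.18161477]
t 7.75 pos [ 0.5171 -0.0288  0.1817] d [206.2 -42.4   1.7] r [ 0.0026 -0.0003  0.0002] F [ 0.1 -0.5  0.1]
```

View pics/placed.png

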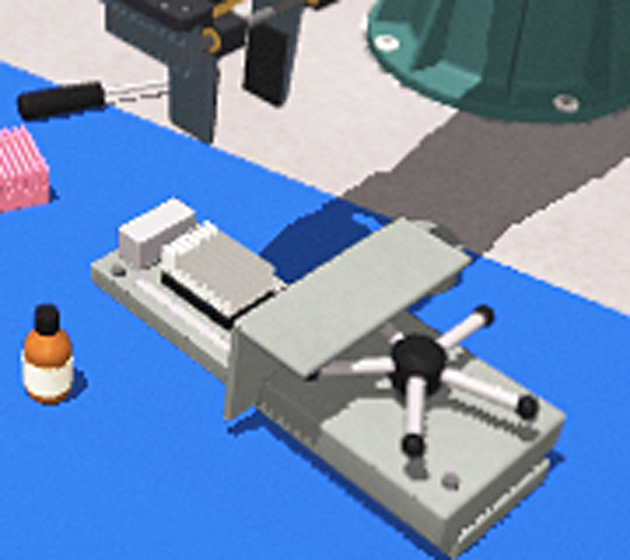

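The module stands on the bed, centred between the jaws (crop 220,268), and the wheel is unchanged. Next I'll shut the gripper and go above the gap between the 107° and 179° spokes.

```bash
cat >> h.py <<'E'
AX=np.array([1.6,121.5])
def above(phi,r=55,z=.18):
    a=np.radians(phi); q=hw(AX[0]+r*np.cos(a),AX[1]+r*np.sin(a)); go([*q,z],phi-23-90-12.5+180); return q
E
python3 -c "
from h import *
print(above(143))"
```

```text
t 7.8 pos [ 0.518  -0.0289  0.1833] d [207.8 -45.7   3.2] r [ 0.0035  0.0046 -2.0942] F [2.9 0.5 3.3]
[0.51833984 0.18389599]
```

jog_arm(
  targets=[20, -4, 0, 0, 0, -0.13, 50, -11, 0, 0, 0, -0.26, 80, -18, 0, 0, 0, -0.39, 110, -24, 0, 0, 0, -0.52, 140, -31, 0, 0, 0, -0.65, 170, -37, 0, 0, 0, -0.78, 195, -43, 0, 0, 0, -0.91, 208, -46, 0, 0, 0, -1.04],
  hand=1,
  grip_force=40,
)

```text
time: 8.6
tool_pos: [0.5162, 0.186, 0.179]
orientation: [0.0, 0.363, 0.932, 0.0]
contact_force: [-0.1, -0.4, -0.2]
opening: 0.014
grasp_force: 0.0
```

jog_arm(
  targets=[0, 0, 0, 0, 0, -0.13, 0, 0, 0, 0, 0, -0.26, 0, 0, 0, 0, 0, -0.39, 0, 0, 0, 0, 0, -0.52, 0, 0, 0, 0, 0, -0.65, 0, 0, 0, 0, 0, -0.78, 0, 0, 0, 0, 0, -0.92, 0, 0, 0, 0, 0, -1.05],
)

```text
time: 9.4
tool_pos: [0.5163, 0.1842, 0.179]
orientation: [-0.0, -0.153, 0.988, 0.0]
contact_force: [0.1, -0.6, 0.6]
opening: -0.0
grasp_force: 0.0
```

Run:
```python
from h import *
above(143,55,.064); print(robot.observe()["opening"])
```

```text
t 9.4 pos [0.5163 0.1842 0.179 ] d [ -1.8  -0.9 115. ] r [ 0.     -0.      0.0015] F [ 0.1 -0.6  0.6]
-0.00017073234450267123
```

jog_arm(
  targets=[-1, -1, 20, 0, 0, 0, -2, -1, 40, 0, 0, 0, -2, -1, 60, 0, 0, 0, -2, -1, 75, 0, 0, 0, -2, -1, 85, 0, 0, 0, -2, -1, 92, 0, 0, 0, -2, -1, 97, 0, 0, 0, -2, -1, 100, 0, 0, 0],
)

```text
time: 10.2
tool_pos: [0.5189, 0.1839, 0.0789]
orientation: [0.0, -0.15, 0.989, 0.0]
contact_force: [0.4, 0.3, 0.4]
opening: 0.007
grasp_force: 0.0
```

jog_arm(
  targets=[0, 0, 5, 0, 0, 0, 0, 0, 10, 0, 0, 0, 0, 0, 15, 0, 0, 0, 0, 0, 15, 0, 0, 0],
)

```text
time: 10.6
tool_pos: [0.5184, 0.1838, 0.0633]
orientation: [-0.0, -0.15, 0.989, -0.0]
contact_force: [0.1, 0.3, 0.2]
opening: 0.003
grasp_force: 0.0
```

```bash
cat > turn.py <<'E'
from h import *
import sys
s=robot.observe(); q=s["orientation"]; R0=R.from_quat([q[1],q[2],q[3],q[0]])
C=np.array([*hw(*AX),s["tool_pos"][2]]); c=R0.inv().apply(C-s["tool_pos"])*1e3
v=(s["tool_pos"][:2]-C[:2]); ang=np.degrees(np.arctan2(v[1],v[0])-HA)
rot=R.from_matrix(R0.as_matrix()); X=R0.apply([1,0,0]); yaw=np.degrees(np.arctan2(X[1],X[0]))
print("t",round(s["time"],2),"phi",ang.round(1),"r",(np.hypot(*v)*1e3).round(1),"yaw-target",((yaw-(ang-23-90-12.5+180)+180)%360-180).round(1),"z",s["tool_pos"][2].round(4))
f=s["contact_force"]; t=np.array([np.sin(np.radians(ang)+HA),-np.cos(np.radians(ang)+HA)]); print("F",f.round(1),"wheel push",(-f[:2]@t).round(2),"moment about axis Nm",(-(v[0]*-f[1]-v[1]*-f[0])).round(3))
step=float(sys.argv[1]); n=int(sys.argv[2]); 
for i in range(1,n+1):
    a=np.radians(step*i); d=c-R.from_rotvec([0,0,a]).apply(c); print(d.round(1)[:2],round(a,3))
E
python3 turn.py 5 8
```

```text
t 10.6 phi 143.1 r 54.9 yaw-target -0.3 z 0.0633
F [0.1 0.3 0.2] wheel push -0.26 moment about axis Nm -0.014
[-4.5  1.7] 0.087
[-9.1  3. ] 0.175
[-13.8   3.9] 0.262
[-18.5   4.4] 0.349
[-23.3   4.4] 0.436
[-28.1   4.1] 0.524
[-32.8   3.3] 0.611
[-37.5   2.2] 0.698
```

jog_arm(
  targets=[-4.5, 1.7, 0, 0, 0, 0.087, -9.1, 3, 0, 0, 0, 0.175, -13.8, 3.9, 0, 0, 0, 0.262, -18.5, 4.4, 0, 0, 0, 0.349, -23.3, 4.4, 0, 0, 0, 0.436, -28.1, 4.1, 0, 0, 0, 0.524, -32.8, 3.3, 0, 0, 0, 0.611, -37.5, 2.2, 0, 0, 0, 0.698],
)

```text
time: 11.4
tool_pos: [0.5536, 0.1972, 0.0639]
orientation: [-0.0, 0.199, 0.98, -0.0]
contact_force: [-3.7, -0.1, 1.1]
opening: 0.002
grasp_force: 1.6
```

```bash
python3 turn.py 5 8
```

```text
t 11.4 phi 102.9 r 55.1 yaw-target -0.4 z 0.0639
F [-3.7 -0.1  1.1] wheel push 3.68 moment about axis Nm 0.203
[-4.5  1.7] 0.087
[-9.1  3. ] 0.175
[-13.8   3.9] 0.262
[-18.6   4.4] 0.349
[-23.4   4.5] 0.436
[-28.2   4.2] 0.524
[-33.    3.4] 0.611
[-37.6   2.2] 0.698
```

jog_arm(
  targets=[-4.5, 1.7, 0, 0, 0, 0.087, -9.1, 3, 0, 0, 0, 0.175, -13.8, 3.9, 0, 0, 0, 0.262, -18.6, 4.4, 0, 0, 0, 0.349, -23.4, 4.5, 0, 0, 0, 0.436, -28.2, 4.2, 0, 0, 0, 0.524, -33, 3.4, 0, 0, 0, 0.611, -37.6, 2.2, 0, 0, 0, 0.698],
)

```text
time: 12.2
tool_pos: [0.589, 0.1846, 0.0638]
orientation: [-0.001, 0.522, 0.853, -0.0]
contact_force: [-3.8, 1.3, 1.2]
opening: 0.005
grasp_force: 1.7
```

```bash
python3 turn.py 5 7
```

```text
t 12.2 phi 63.1 r 55.1 yaw-target -0.5 z 0.0638
F [-3.8  1.3  1.2] wheel push 3.71 moment about axis Nm 0.204
[-4.5  1.7] 0.087
[-9.1  3. ] 0.175
[-13.8   4. ] 0.262
[-18.6   4.5] 0.349
[-23.4   4.6] 0.436
[-28.2   4.2] 0.524
[-32.9   3.5] 0.611
```

jog_arm(
  targets=[-4.5, 1.7, 0, 0, 0, 0.087, -9.1, 3, 0, 0, 0, 0.175, -13.8, 4, 0, 0, 0, 0.262, -18.6, 4.5, 0, 0, 0, 0.349, -23.4, 4.6, 0, 0, 0, 0.436, -28.2, 4.2, 0, 0, 0, 0.524, -32.9, 3.5, 0, 0, 0, 0.611],
)

```text
time: 12.9
tool_pos: [0.6073, 0.1571, 0.0639]
orientation: [-0.0, 0.754, 0.656, -0.0]
contact_force: [-1.0, 3.5, -0.5]
opening: 0.003
grasp_force: 1.7
```

```bash
python3 turn.py -5 1
python3 - <<'E'
from h import *
import pickle
c=cap("scene"); save(c,"turn1.png",(310,150,490,310),3.5); pickle.dump(c,open("s3.pkl","wb"))
E
```

```text
t 12.9 phi 28.2 r 55.4 yaw-target -0.7 z 0.0639
F [-1.   3.5 -0.5] wheel push 3.68 moment about axis Nm 0.204
[ 4.3 -2.1] -0.087
```

View pics/turn1.png

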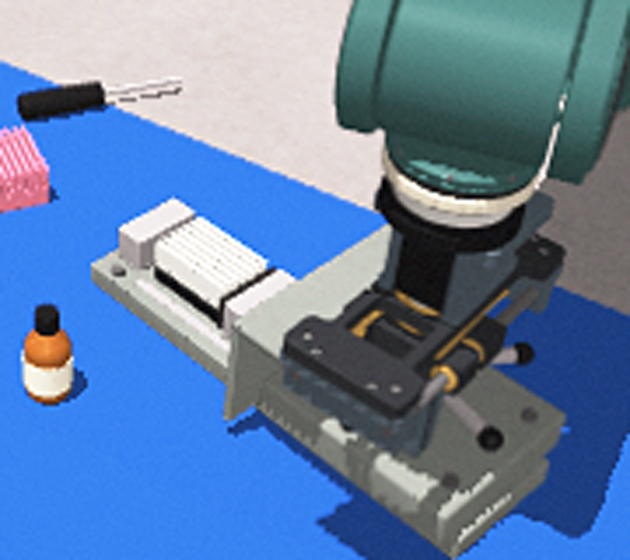

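The jaw has come out to the module's wheel-side end (crop 265,280), and the module is still square on the bed. I'll back off, rise, and return for the next spoke.

jog_arm(
  targets=[4.3, -2.1, 0, 0, 0, -0.087, 4.3, -2.1, -10, 0, 0, -0.087, 4.3, -2.1, -30, 0, 0, -0.087, 4.3, -2.1, -50, 0, 0, -0.087, 4.3, -2.1, -66, 0, 0, -0.087, 4.3, -2.1, -66, 0, 0, -0.087],
)

```text
time: 13.55
tool_pos: [0.6076, 0.1618, 0.1327]
orientation: [0.001, 0.724, 0.69, 0.002]
contact_force: [0.2, 1.0, -0.5]
opening: 0.005
grasp_force: 0.0
```

```bash
python3 turn.py -8 10; python3 -c "
from h import *
above(113,55,.064)"
```

```text
t 13.55 phi 32.7 r 57.0 yaw-target -0.0 z 0.1327
F [ 0.2  1.  -0.5] wheel push 0.85 moment about axis Nm 0.048
[ 7.1 -3.6] -0.14
[13.6 -8.2] -0.279
[ 19.4 -13.6] -0.419
[ 24.4 -19.8] -0.559
[ 28.5 -26.6] -0.698
[ 31.6 -33.9] -0.838
[ 33.7 -41.6] -0.977
[ 34.7 -49.5] -1.117
[ 34.5 -57.5] -1.257
[ 33.3 -65.3] -1.396
t 13.55 pos [0.6076 0.1618 0.1327] d [ 31.2 -65.4  68.5] r [ 0.0038  0.0018 -1.4012] F [ 0.2  1.  -0.5]
```

jog_arm(
  targets=[7, -4, 0, 0, 0, -0.14, 13, -9, 0, 0, 0, -0.28, 19, -14, 0, 0, 0, -0.42, 24, -20, 0, 0, 0, -0.56, 28, -27, 0, 0, 0, -0.7, 31, -36, 0, 0, 0, -0.84, 32, -46, 0, 0, 0, -0.98, 33, -54, 0, 0, 0, -1.12],
)

```text
time: 14.35
tool_pos: [0.5529, 0.197, 0.1293]
orientation: [-0.0, 0.244, 0.97, -0.0]
contact_force: [-0.3, -0.3, 0.7]
opening: 0.001
grasp_force: 0.0
```

```bash
python3 -c "
from h import *
above(113,55,.064)"
```

```text
t 14.35 pos [0.5529 0.197  0.1293] d [ 7.3 -4.9 65.3] r [-0.0006 -0.0008 -0.2752] F [-0.3 -0.3  0.7]
```

jog_arm(
  targets=[4, -2, 0, 0, 0, -0.14, 7, -5, 0, 0, 0, -0.275, 7, -5, 15, 0, 0, -0.275, 7, -5, 30, 0, 0, -0.275, 7, -5, 40, 0, 0, -0.275, 7, -5, 44, 0, 0, -0.275, 7, -5, 48, 0, 0, -0.275, 7, -5, 52, 0, 0, -0.275],
)

```text
time: 15.15
tool_pos: [0.5455, 0.1961, 0.0777]
orientation: [0.0, 0.112, 0.994, 0.0]
contact_force: [-0.1, 0.1, 0.7]
opening: 0.004
grasp_force: 0.0
```

jog_arm(
  targets=[0, 0, 5, 0, 0, 0, 0, 0, 10, 0, 0, 0, 0, 0, 14, 0, 0, 0, 0, 0, 14, 0, 0, 0],
)

```text
time: 15.55
tool_pos: [0.545, 0.1959, 0.0634]
orientation: [-0.0, 0.112, 0.994, -0.0]
contact_force: [1.3, 0.3, -0.3]
opening: 0.004
grasp_force: 0.0
```

```bash
python3 turn.py 4 8
```

```text
t 15.55 phi 112.1 r 54.6 yaw-target 0.6 z 0.0634
F [ 1.3  0.3 -0.3] wheel push -1.3 moment about axis Nm -0.071
[-3.6  1.3] 0.07
[-7.2  2.4] 0.14
[-10.9   3.2] 0.209
[-14.7   3.8] 0.279
[-18.5   4.1] 0.349
[-22.3   4.1] 0.419
[-26.1   3.9] 0.489
[-29.9   3.4] 0.559
```

jog_arm(
  targets=[-3.6, 1.3, 0, 0, 0, 0.07, -7.2, 2.4, 0, 0, 0, 0.14, -10.9, 3.2, 0, 0, 0, 0.209, -14.7, 3.8, 0, 0, 0, 0.279, -18.5, 4.1, 0, 0, 0, 0.349, -22.3, 4.1, 0, 0, 0, 0.419, -26.1, 3.9, 0, 0, 0, 0.489, -29.9, 3.4, 0, 0, 0, 0.559],
)

```text
time: 16.35
tool_pos: [0.5749, 0.1928, 0.064]
orientation: [-0.0, 0.383, 0.924, -0.0]
contact_force: [-3.4, 1.4, 2.5]
opening: 0.005
grasp_force: 1.8
```

```bash
python3 turn.py 3 8
```

```text
t 16.35 phi 80.1 r 54.8 yaw-target 0.3 z 0.064
F [-3.4  1.4  2.5] wheel push 3.69 moment about axis Nm 0.202
[-2.7  1. ] 0.052
[-5.4  1.9] 0.105
[-8.2  2.7] 0.157
[-11.    3.3] 0.209
[-13.8   3.7] 0.262
[-16.7   4.1] 0.314
[-19.5   4.2] 0.367
[-22.4   4.2] 0.419
```

jog_arm(
  targets=[-2.7, 1, 0, 0, 0, 0.052, -5.4, 1.9, 0, 0, 0, 0.105, -8.2, 2.7, 0, 0, 0, 0.157, -11, 3.3, 0, 0, 0, 0.209, -13.8, 3.7, 0, 0, 0, 0.262, -16.7, 4.1, 0, 0, 0, 0.314, -19.5, 4.2, 0, 0, 0, 0.367, -22.4, 4.2, 0, 0, 0, 0.419],
)

```text
time: 17.15
tool_pos: [0.5936, 0.18, 0.064]
orientation: [-0.0, 0.566, 0.824, -0.0]
contact_force: [-2.9, 2.3, 1.4]
opening: 0.003
grasp_force: 1.6
```

```bash
sed -i 's/^step=/print("torque",s["torque"].round(3));step=/' turn.py; python3 turn.py 2 8;  python3 - <<'E'
from h import *
import pickle
c=cap("scene"); save(c,"turn2.png",(330,190,420,270),8); pickle.dump(c,open("s4.pkl","wb"))
E
```

```text
t 17.15 phi 56.3 r 54.8 yaw-target 0.2 z 0.064
F [-2.9  2.3  1.4] wheel push 3.62 moment about axis Nm 0.199
torque [ 0.464  0.441 -0.08 ]
[-1.8  0.7] 0.035
[-3.6  1.4] 0.07
[-5.4  1.9] 0.105
[-7.2  2.5] 0.14
[-9.1  2.9] 0.175
[-11.    3.3] 0.209
[-12.9   3.6] 0.244
[-14.7   3.9] 0.279
```

View pics/turn2.png

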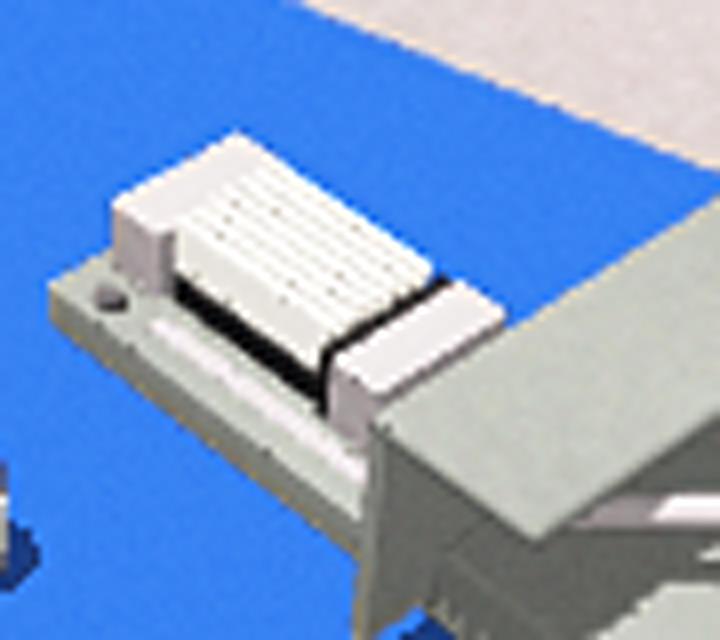

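The module is square and now nearly at the fixed jaw (crop 170,250), with the jaw's dark face on its other end (crop 330,380). Continuing in small steps.

jog_arm(
  targets=[-1.1, 0.4, 0, 0, 0, 0.022, -2.3, 0.9, 0, 0, 0, 0.044, -3.4, 1.3, 0, 0, 0, 0.066, -4.5, 1.7, 0, 0, 0, 0.087],
)

```text
time: 17.6
tool_pos: [0.5971, 0.1763, 0.0639]
orientation: [-0.0, 0.601, 0.799, -0.0]
contact_force: [-2.4, 1.8, 0.7]
opening: 0.007
grasp_force: 1.5
```

```bash
python3 turn.py 1.25 4
```

```text
t 17.6 phi 51.0 r 55.0 yaw-target 0.6 z 0.0639
F [-2.4  1.8  0.7] wheel push 2.89 moment about axis Nm 0.159
torque [ 0.415  0.417 -0.084]
[-1.1  0.4] 0.022
[-2.2  0.9] 0.044
[-3.4  1.3] 0.065
[-4.5  1.6] 0.087
```

jog_arm(
  targets=[-1.1, 0.4, 0, 0, 0, 0.022, -2.3, 0.9, 0, 0, 0, 0.044, -3.4, 1.3, 0, 0, 0, 0.066, -4.5, 1.7, 0, 0, 0, 0.087],
)

```text
time: 18.0
tool_pos: [0.6001, 0.1724, 0.0639]
orientation: [-0.0, 0.636, 0.772, -0.0]
contact_force: [-3.8, 3.1, 1.5]
opening: 0.006
grasp_force: 1.9
```

```bash
python3 turn.py 1.25 1
```

```text
t 18.0 phi 45.9 r 55.1 yaw-target 0.7 z 0.0639
F [-3.8  3.1  1.5] wheel push 4.68 moment about axis Nm 0.258
torque [ 0.556  0.463 -0.078]
[-1.1  0.4] 0.022
```

jog_arm(
  targets=[-1.1, 0.4, 0, 0, 0, 0.022, -2.3, 0.9, 0, 0, 0, 0.044, -3.4, 1.3, 0, 0, 0, 0.066],
)

```text
time: 18.3
tool_pos: [0.6019, 0.1695, 0.0639]
orientation: [-0.0, 0.661, 0.751, -0.0]
contact_force: [-4.9, 6.5, 0.8]
opening: 0.002
grasp_force: 2.9
```

```bash
python3 turn.py 1.25 1
```

```text
t 18.3 phi 42.3 r 55.1 yaw-target 0.5 z 0.0639
F [-4.9  6.5  0.8] wheel push 8.02 moment about axis Nm 0.442
torque [ 0.996  0.648 -0.107]
[-1.1  0.4] 0.022
```

The force rises 0.93 N per degree, which matches the jaw bearing on the module with the contact near the finger's inner edge (lever about 33 mm). That puts the wheel at about 0.27 N m now, so one more degree.

jog_arm(
  targets=[-1, 0.4, 0, 0, 0, 0.02],
)

```text
time: 18.4
tool_pos: [0.6024, 0.1685, 0.0639]
orientation: [-0.0, 0.668, 0.744, -0.0]
contact_force: [-5.0, 6.0, 1.7]
opening: 0.007
grasp_force: 3.2
```

```bash
python3 turn.py -1.5 1;python3 turn.py -7 1
```

```text
t 18.4 phi 41.2 r 55.1 yaw-target 0.4 z 0.0639
F [-5.   6.   1.7] wheel push 7.69 moment about axis Nm 0.423
torque [ 1.052  0.738 -0.053]
[ 1.3 -0.6] -0.026
t 18.4 phi 41.2 r 55.1 yaw-target 0.4 z 0.0639
F [-5.   6.   1.7] wheel push 7.69 moment about axis Nm 0.423
torque [ 1.052  0.738 -0.053]
[ 6. -3.] -0.122
```

jog_arm(
  targets=[-1, 0.4, 0, 0, 0, 0.018],
)

```text
time: 18.5
tool_pos: [0.6028, 0.1677, 0.0639]
orientation: [-0.0, 0.675, 0.738, -0.0]
contact_force: [-4.8, 7.0, 0.1]
opening: 0.006
grasp_force: 3.5
```

```bash
python3 turn.py -2 1;python3 turn.py -7 1
```

```text
t 18.5 phi 40.2 r 55.1 yaw-target 0.4 z 0.0639
F [-4.8  7.   0.1] wheel push 8.45 moment about axis Nm 0.466
torque [ 1.214  0.779 -0.137]
[ 1.8 -0.8] -0.035
t 18.5 phi 40.2 r 55.1 yaw-target 0.4 z 0.0639
F [-4.8  7.   0.1] wheel push 8.45 moment about axis Nm 0.466
torque [ 1.214  0.779 -0.137]
[ 6. -3.] -0.122
```

The wheel is clearly stiff (about 0.3 N m). Backing off, then rising clear.

jog_arm(
  targets=[1.8, -0.8, 0, 0, 0, -0.035, 3.8, -1.8, 0, 0, 0, -0.078, 6, -3, 0, 0, 0, -0.122, 6, -3, -10, 0, 0, -0.122, 6, -3, -35, 0, 0, -0.122, 6, -3, -65, 0, 0, -0.122, 6, -3, -100, 0, 0, -0.122, 6, -3, -130, 0, 0, -0.122],
)

```text
time: 19.3
tool_pos: [0.6001, 0.1729, 0.1966]
orientation: [0.001, 0.629, 0.778, 0.001]
contact_force: [-0.5, -0.4, -0.5]
opening: 0.002
grasp_force: 0.0
```

Run:
```python
from h import *
s=robot.observe(); print(s["time"],s["tool_pos"],s["contact_force"])
go([.50,.33,.22],0)
```

```text
19.3 [0.60008786 0.1729364  0.19658421] [-0.48703048 -0.43706815 -0.47750402]
t 19.3 pos [0.6001 0.1729 0.1966] d [174.5 -64.9 -23.6] r [ 1.5000e-03 -1.4000e-03  1.7817e+00] F [-0.5 -0.4 -0.5]
```

Moving aside without turning, then one look.

jog_arm(
  targets=[20, -8, -5, 0, 0, 0, 45, -17, -10, 0, 0, 0, 70, -26, -15, 0, 0, 0, 95, -35, -20, 0, 0, 0, 120, -45, -24, 0, 0, 0, 145, -54, -24, 0, 0, 0, 170, -63, -24, 0, 0, 0, 170, -63, -24, 0, 0, 0],
)

```text
time: 20.1
tool_pos: [0.5012, 0.3278, 0.2189]
orientation: [0.0, 0.628, 0.778, 0.001]
contact_force: [-0.7, 0.3, 0.4]
opening: 0.007
grasp_force: 0.0
```

Run:
```python
from h import *
c=cap("scene");d=cap("top")
a=cv2.resize(c["color"][185:315,320:490],(510,390),interpolation=cv2.INTER_CUBIC);b=cv2.resize(d["color"][170:250,200:295],(285,240),interpolation=cv2.INTER_CUBIC)
o=np.zeros((390,795,3),np.uint8);o[:,:510]=a;o[:240,510:]=b;cv2.imwrite("pics/final.png",o[:,:,::-1]); s=robot.observe();print(s["tool_pos"],s["time"])
```

```text
[0.50222373 0.32611204 0.21865224] 20.2
```

View pics/final.png

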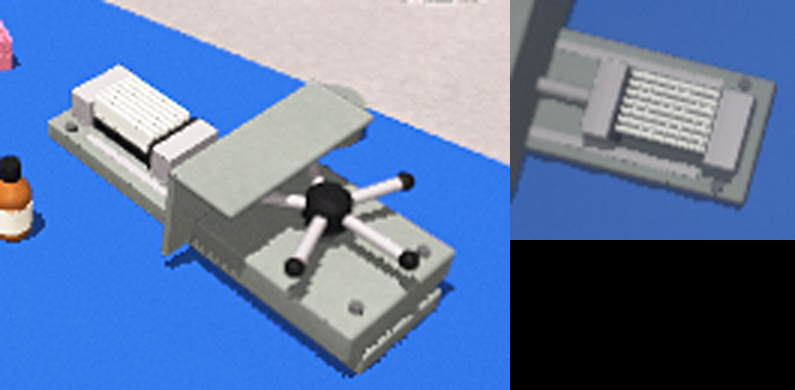

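The final view shows the module gripped square between the sliding jaw (top crop 605,100) and the fixed jaw (735,130). The gripper is clear and nothing else has been disturbed, so I'm handing in.

```bash
python3 -c "
from h import *
print(robot.finish_job())"
```

```text
the job is handed in; nothing more can be done
None
```

The finned module is clamped square between the jaws, at roughly 15 N as estimated from the push force on the wheel; the gripper is clear, and I handed the job in at about 20 s (the hand-in gave no verdict).

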